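# Close the grinding cup and hold it down on the mill

### The arm

A 7-joint arm with a two-finger parallel gripper is mounted at the origin on the work surface. World frame = base frame: x ahead of the robot, y to its left, z up, the work surface at z = 0. Lengths are in m, angles in rad, forces in N, time in s.
With the tool pointing down it reaches from about 0.4 to 0.85 m from the base axis. Payload 4.5 kg.
Tool frame: the origin (TCP) lies midway between the tips of the shut fingers; the grasp point (between the pads) lies 19 mm behind it (r.grip_point_offset is the distance from the TCP to the grasp point, in m); z points along the fingers, y is the line along which they close (so a half turn about z gives the same grasp; the last joint's range is limited). The gripper opens to 88 mm and grips with 3 to 60 N. Pads are 18 mm wide; open, the fingers measure 123 mm over their backs; the gripper's body (75 mm by 187 mm) begins 45 mm behind the grasp point.
Start: joints at [1.278, 0.689, -0.195, 1.565, 0.157, 0.902, -0.215], TCP at [0.201, -0.592, 0.239] pointing down, gripper open.
Joint ranges: [-3.01, 3.01], [-0.46, 2.08], [-1.47, 1.51], [0.13, 2.56], [-1, 4.14], [0.04, 2.09], [-2.66, 2.66]. Speed limits (rad/s): [2.57, 2.57, 3.14, 3.14, 3.14, 3.14, 3.14].

### API

Orientations are given as a unit quaternion [x, y, z, w].
In Python, from plant import r, optics gives the robot as it stands.
- The arm moves only by the shell command python3 -m pendant 'ROWS' [OPENING] [FORCE]. ROWS is JSON, a list of rows, each a list of 6 numbers: the shift along the tool's x, y, z as a fraction of full scale, then the turn, a rotation vector about the tool's x, y, z as a fraction of full scale. A call has 1 to 5 rows; each row shifts and turns the commanded pose from where the row before left it, along the tool's axes as they then stand; what a row does not reach is not made up. Full scale, the value 1, is 0.025 m for a shift and pi rad for a turn. A row lasts 1/12 s, in which the tool goes at most 41.7 mm and 7.16 degrees, less where a joint would pass 70% of its speed; a pose out of reach is approached as far as the arm can. A call with a number of a shift or a turn outside -1 to 1 is refused whole. A call with a gripper value outside its range is refused whole. OPENING is the opening, from -1 (shut) to 1 (fully open), set as the call begins (- or left out, the last holds). The fingers move at their own pace and stop on an object; FORCE is the grip in N (left out, the last holds). Time passes only in rows, so rows that do not move let the fingers close. It gives the time, the measured TCP pose, the force, the opening and the grip force at its end, in the units of the state.
- r.get_state(): the state, without advancing time (a new reading comes with each control period).
- optics.snapshot(name): name is "scene" or "top" or "wrist"; returns (picture, depth): 420x560x3 uint8, blue, green, red; 420x560 float32, m along the optical axis (not along the pixel's ray), 0 where there is no reading.
- optics.calibration(name): a dict with "vfov" (degrees; the focal length in pixels is half the picture's height over the tangent of half this angle, whatever the lens; pixels are square), "cx", "cy" (the principal point, pixels), "cam_to_world" (4x4, takes a point from camera to world coordinates); the wrist camera has in their place "tool_from_camera" (4x4, takes a point from camera to tool coordinates, whose origin is the TCP and whose axes are the flange's). Camera axes: x right, y up, looking along -z (the intrinsics and any distortion apply to the point x, -y, -z); pixel columns grow to the right and rows downward; lengths in m; the calibration is good to about 2 mm. A picture is of the moment at which its call begins: read the wrist's pose just before it. calibration takes no time and is no camera call.
- r.finish_job(): hands the job in; it is judged then, once.
The state is a dict: "clock": time; "q": joint angles; "qd": joint speeds; "joint_torque": joint torques, N m; "tool_pos": TCP position; "eef_rot": TCP orientation; "contact_force": force on the tool from outside, world axes, zero at the start; "moment": the same for the moment, N m; "opening": opening from 0.0 (shut) to 1.0 (fully open); "finger_force": force on a finger pad.
Only numpy, scipy, OpenCV 4.12 (cv2) and the standard library are available. Lean on these libraries where they do the work, as an engineer would, in place of code of your own. Each camera call takes 0.05 s, during which the arm holds its last target. There are 200 camera calls.

### The job

Close the loaded steel grinding cup with its lid while the cup is still away from the mill. Then, without tipping it, set the closed cup upright in the well of the mill, turn it until the splines of its underside mesh with the drive so that it drops over it, and push it fully home against the spring of the safety ring; finish while still holding the closed cup pressed down, and leave the other things on the bench where they are.

Things in the scene. Friction and masses are not known exactly. Their poses are not given: they have to be found in the camera images.
- mill: bench mill, fixed: white round motor housing 134 mm across, origin at the centre of its underside, z up. On top a black collar (104 mm outer diameter, top 107 mm above the table) surrounds an open round well of 65 mm inner diameter, its floor 85 mm above the table. In the well: the orange drive in the middle, the white safety ring round it.
- drive_top (a point): centre of the top of the orange drive in the well, 99 mm above the table; its x and y axes lie along the four lugs of the cross-shaped drive (every 90 degrees, 6 mm wide, rounded tops, reaching 16 mm from the centre), z up. It turns only under some 0.15 N m. A cup not meshed stands on the lugs, its underside at 99 mm; meshed, it drops to 93 mm, onto the safety ring.
- interlock (a joint): travel of the white sprung safety ring (63 mm outer, 40 mm inner diameter) round the drive, in m: 0 = up (its top 93 mm above the table), 0.006 = fully down (87 mm: where the underside of a cup pushed home lies). The spring gives about 5 N at the start and 11 N fully down, more than the closed cup weighs.
- cup: round steel cup, 64 mm outer diameter, 96 mm high, about 0.25 kg; origin at the centre of its underside, z up. Black foot (lowest 18 mm) 60 mm across; in its underside a cross-shaped recess, slots along the cup's x and y axes (9.4 mm wide, 35 mm end to end, 14.5 mm deep), which goes over the drive at any quarter turn. Mineral lumps lie fixed inside, up to 45 mm high.
- cup_rim (a point): centre of the cup's mouth, 58 mm inner diameter, 96 mm above its underside; axes as the cup. Four orange upright ribs (6 mm wide, standing 2.5 mm proud, 28 to 92 mm above the cup's underside) stand on the wall right above the slot ends, at the cup's +x, -x, +y and -y: grip the smooth wall between them.
- lid: plug lid, loose, lying upright on the table: rubber plug 53 mm across and 8 mm high below, tapered to 49 mm at its foot, then a black disc 64 mm across and 5 mm thick, then an orange round knob 24 mm across and 20 mm high on top (33 mm high in all, 50 g); origin at the centre of the plug's underside, z up. Closed, the disc lies on the cup's rim and this origin is 88 mm above the cup's underside.
- specimen: grey-green rock specimen, 52 x 44 x 32 mm, bystander; origin at the centre of its underside
- pigment_jar: small amber jar with white cap, 46 mm across, 62 mm high, bystander; origin at the centre of its underside
- spatula: plaster spatula 200 mm long lying on the bench, bystander; x along it, origin underneath its middle
- bowl: white ceramic bowl, 110 mm across, 45 mm high, bystander; origin at the centre of its underside
- tall_bottle: white plastic bottle, 66 mm across, 165 mm high, bystander; origin at the centre of its underside
- small_bottle: white plastic bottle with black cap, 44 mm across, 115 mm high, bystander; origin at the centre of its underside
- maquette: turned wavy wooden maquette, about 64 mm across, 126 mm high, bystander; origin at the centre of its underside
Not all that is in view belongs to the job. Several things look just like the cup: the one meant starts farthest to the robot's left.

How it is judged:
By the outcome, as a careful person would: the job done as asked, in the order asked, and still so for the second after the job is handed in, while the arm keeps its last pose, push and grip.
It also fails if it takes over 64 s, if anything falls off the work surface, if the arm or the gripper's body presses on something with over 40 N, if the wrist force passes 120 N, or if a joint passes its speed limit or range.

## Working session

There is one attempt and no reset: what is moved stays moved. The work goes in short steps, Python scripts to look and compute and a shell command to move; the robot and the scene stay as the last step left them, time stands still between calls to the robot, and variables do not carry over. Pictures are saved under pics/ and viewed, at most 10 in all, crops included, and the job is handed in when it is done.

```bash
ls; mkdir -p pics
python3 - <<'E'
from plant import r, optics
import cv2, numpy as np
for n in ["scene","top"]:
    p,d=optics.snapshot(n); cv2.imwrite(f"pics/{n}0.png",p); np.save(f"{n}0.npy",d)
    c=optics.calibration(n); print(n,{k:(np.round(v,3).tolist()) for k,v in c.items() if not isinstance(v,str)})
c=optics.calibration("wrist");print(c)
s=r.get_state();print(s)
E
```

```text
pics
scene {'vfov': 42.57, 'cx': 281.07, 'cy': 211.641, 'cam_to_world': [[-0.487, -0.744, 0.457, 1.188], [0.873, -0.417, 0.252, 0.268], [0.003, 0.522, 0.853, 1.202], [0.0, 0.0, 0.0, 1.0]]}
top {'vfov': 54.507, 'cx': 278.742, 'cy': 203.4, 'cam_to_world': [[-0.025, 0.999, -0.032, 0.548], [-0.999, -0.024, 0.029, -0.024], [0.028, 0.033, 0.999, 1.201], [0.0, 0.0, 0.0, 1.0]]}
{'vfov': 67.54002248249256, 'cx': 276.0817750057274, 'cy': 207.81352832415334, 'tool_from_camera': array([[-9.26871207e-04,  9.50425033e-01,  3.10952403e-01,
         8.19806253e-02],
       [ 9.99999566e-01,  8.50824140e-04,  3.80206878e-04,
        -1.42650721e-04],
       [ 9.67923244e-05,  3.10952620e-01, -9.50425409e-01,
        -1.48060441e-01],
       [ 0.00000000e+00,  0.00000000e+00,  0.00000000e+00,
         1.00000000e+00]])}
{'clock': 0.1, 'q': array([ 1.27777625,  0.68985579, -0.19454836,  1.56620602,  0.15729422,
        0.9025148 , -0.21512246]), 'qd': array([ 0.00036274, -0.00262104, -0.0002414 , -0.00200106, -0.00119115,
        0.00112028,  0.00168057]), 'joint_torque': array([-3.95096678e-03, -5.28499210e+01, -1.27221107e+00, -1.53836757e+01,
       -5.26563171e-02,  2.01713337e-03,  2.01893312e-05]), 'tool_pos': array([ 0.2004428 , -0.59140328,  0.23802768]), 'eef_rot': array([ 9.86672426e-01,  1.62717209e-01, -1.78344332e-04, -7.75942169e-04]), 'contact_force': array([ 0.10681405, -0.92953742, -0.7402312 ]), 'moment': array([-0.02599377, -0.03137545, -0.05482026]), 'finger_force': 0.0, 'opening': 1.0028131831901093}
```

View pics/top0.png

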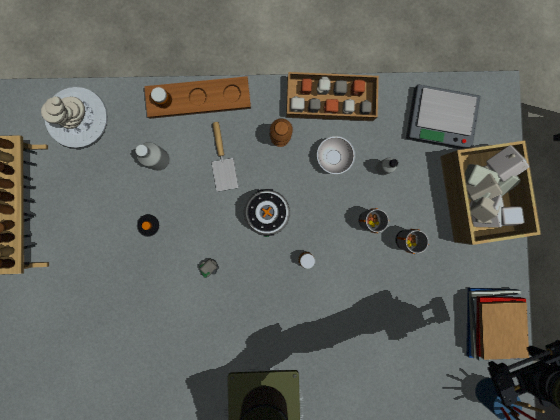

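View pics/scene0.png

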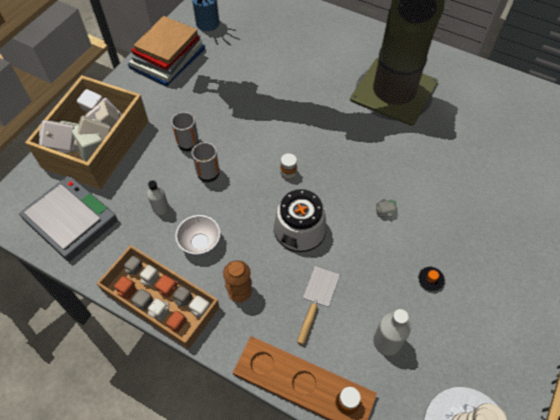

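The top view has two cup-like things, at (373,221) and (412,240). Image left is +y, the robot's left, so the one at (373,221) is meant. The mill is at (267,212), the lid at (148,225) and the pigment jar at (307,261). I'll check this in enlarged crops.

```bash
cat > h.py <<'E'
import numpy as np, cv2
from plant import r, optics
from scipy.spatial.transform import Rotation as R
def K(c): return 210/np.tan(np.radians(c["vfov"])/2)
def T(name,state=None):
    c=optics.calibration(name)
    if name!="wrist": return c,np.array(c["cam_to_world"])
    M=np.eye(4);M[:3,:3]=R.from_quat(state["eef_rot"]).as_matrix();M[:3,3]=state["tool_pos"]
    return c,M@np.array(c["tool_from_camera"])
def ray(name,u,v,z,state=None):
    "pixel -> world point on the plane z"
    c,M=T(name,state);f=K(c)
    d=M[:3,:3]@np.array([(u-c["cx"])/f,-(v-c["cy"])/f,-1]);o=M[:3,3]
    return o+d*(z-o[2])/d[2]
def cloud(name,dep,state=None):
    c,M=T(name,state);f=K(c)
    v,u=np.mgrid[:420,:560]
    P=np.stack([(u-c["cx"])/f*dep,-(v-c["cy"])/f*dep,-dep],-1)
    return P@M[:3,:3].T+M[:3,3]
E
python3 - <<'E'
from h import *
d=np.load("top0.npy");P=cloud("top",d);im=cv2.imread("pics/top0.png")
print("table z",np.median(P[300:330,100:150,2]))
for n,u,v,z in [("cup",373,221,.096),("cup2",412,240,.096),("mill",267,212,.107),("lid",147,225,.033),("jar",307,261,.062)]:
    w=P[v-22:v+23,u-22:u+23].reshape(-1,3); w=w[d[v-22:v+23,u-22:u+23].ravel()>0]
    t=w[abs(w[:,2]-z)<.008]
    lo,hi=t[:,:2].min(0),t[:,:2].max(0)
    print(n,"zmax",w[:,2].max().round(3),"mean",t.mean(0).round(4),"mid",((lo+hi)/2).round(4),"size",(hi-lo).round(3),len(t),"ray",ray("top",u,v,z).round(3))
cr=lambda u,v:cv2.resize(im[v-30:v+30,u-40:u+40],(400,300),interpolation=cv2.INTER_CUBIC)
cv2.imwrite("pics/crop1.png",np.vstack([np.hstack([cr(373,221),cr(412,240)]),np.hstack([cr(267,212),cr(148,225)])]))
E
```

```text
table z -9.604980006061581e-05
cup zmax 0.102 mean [ 0.5317 -0.3209  0.0941] mid [ 0.5319 -0.3203] size [0.066 0.065] 113 ray [ 0.529 -0.311  0.096]
cup2 zmax 0.099 mean [ 0.4722 -0.4292  0.0941] mid [ 0.4717 -0.4292] size [0.065 0.065] 120 ray [ 0.475 -0.417  0.096]
mill zmax 0.112 mean [ 0.5615 -0.0211  0.1063] mid [ 0.5612 -0.0207] size [0.102 0.102] 718 ray [ 0.561 -0.023  0.107]
lid zmax 0.037 mean [0.5327 0.3218 0.0323] mid [0.5322 0.3218] size [0.02  0.022] 58 ray [0.534 0.318 0.033]
jar zmax 0.066 mean [ 0.4225 -0.1311  0.0616] mid [ 0.4221 -0.1313] size [0.039 0.04 ] 178 ray [ 0.422 -0.131  0.062]
```

View pics/crop1.png

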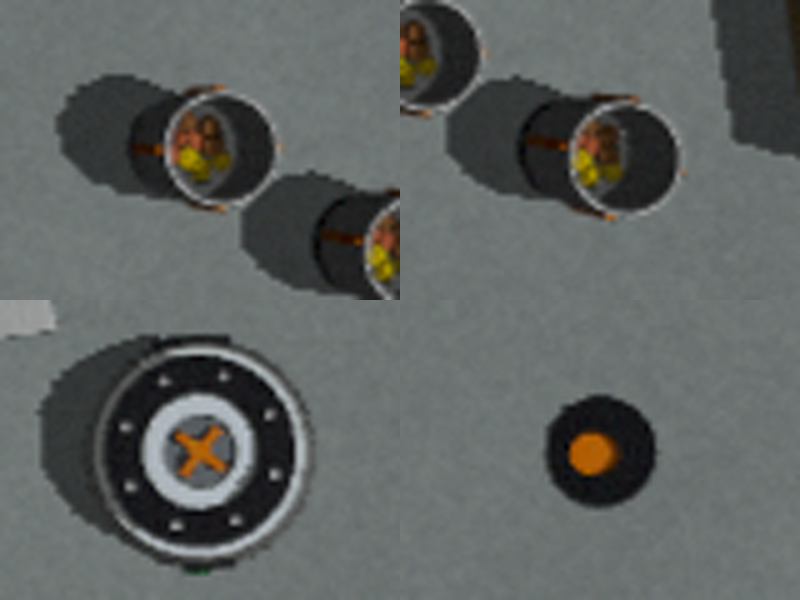

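The crops match: a loaded cup at (0.532,-0.320), farther left than the second at (0.472,-0.429). The drive and the lid (disc plus orange knob) are clear, and heights and sizes agree with the sheet. Next I'll align the tool with the world axes and move over the cup.

```bash
python3 -m pendant '[[0,0,0,0,0,0.035],[0,0,0,0,0,0.035],[0,0,0,0,0,0.034],[0.95,-0.775,0,0,0,0],[0.95,-0.775,0,0,0,0]]'
python3 -m pendant '[[0.95,-0.775,0,0,0,0],[0.95,-0.775,0,0,0,0],[0.95,-0.775,0,0,0,0],[0.95,-0.775,0,0,0,0],[0.95,-0.775,0,0,0,0]]'
python3 -m pendant '[[0.95,-0.775,0,0,0,0],[0.95,-0.775,0,0,0,0],[0.95,-0.775,0,0,0,0],[0.95,-0.775,0,0,0,0],[0.95,-0.775,0,0,0,0]]'
python3 -m pendant '[[0.95,-0.775,0,0,0,0],[0.95,-0.775,0,0,0,0],[0,0,0,0,0,0],[0,0,0,0,0,0]]'
python3 - <<'E'
from h import *
s=r.get_state();p,d=optics.snapshot("wrist");cv2.imwrite("pics/w1.png",p);np.savez("w1.npz",d=d,**{k:s[k] for k in("tool_pos","eef_rot")})
print(s["tool_pos"],R.from_quat(s["eef_rot"]).as_matrix().round(3).tolist(),s["q"].round(2))
P=cloud("wrist",d,s);t=P[(d>0)&(abs(P[...,2]-.096)<.006)]
t=t[np.hypot(t[:,0]-.532,t[:,1]+.32)<.05]
print(len(t),((t.min(0)+t.max(0))/2).round(4),(t.max(0)-t.min(0)).round(3))
E
```

```text
clock: 0.52
tool_pos: [0.2463, -0.5538, 0.2382]
eef_rot: [1.0, -0.003, -0.001, 0.0]
contact_force: [1.2, 0.6, -0.3]
opening: 0.997
finger_force: 0.0
clock: 0.93
tool_pos: [0.3677, -0.455, 0.2384]
eef_rot: [1.0, 0.0, -0.0, -0.0]
contact_force: [0.5, -0.8, -0.4]
opening: 1.004
finger_force: 0.0
clock: 1.35
tool_pos: [0.4864, -0.3581, 0.2384]
eef_rot: [1.0, 0.0, -0.0, -0.0]
contact_force: [-0.2, -1.0, 0.5]
opening: 0.999
finger_force: 0.0
clock: 1.68
tool_pos: [0.5346, -0.3181, 0.2381]
eef_rot: [1.0, 0.002, -0.0, -0.001]
contact_force: [-0.2, -0.1, 0.3]
opening: 1.001
finger_force: 0.0
[ 0.5346371  -0.31813012  0.23810815] [[1.0, 0.005, -0.0], [0.005, -1.0, 0.001], [-0.0, -0.001, -1.0]] [ 0.49  0.68 -0.05  1.58  0.04  0.88 -1.14]
887 [ 0.5333 -0.3231  0.0949] [0.068 0.068 0.01 ]
```

View pics/w1.png

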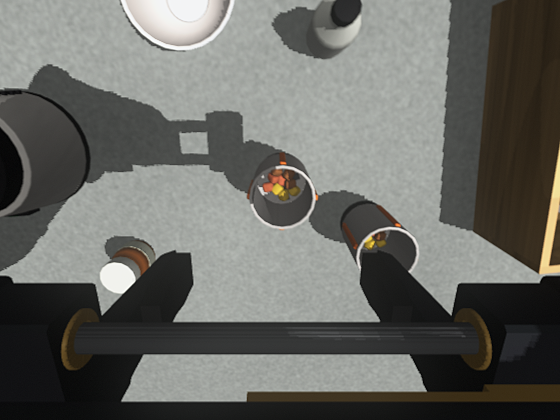

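The wrist view shows the target cup's rim at about (283,197), with orange ribs at (283,160) and (315,197). The second cup is at (387,250). I'll measure the rim and rib angle, then look at the mill and lid the same way, moving at constant height.

```bash
cat >> h.py <<'E'
def circ(t):
    from scipy.optimize import least_squares
    f=lambda p:np.hypot(t[:,0]-p[0],t[:,1]-p[1])-p[2]
    return least_squares(f,[*t[:,:2].mean(0),.03],loss="soft_l1",f_scale=.001).x
def orange(p):
    h=cv2.cvtColor(p,cv2.COLOR_BGR2HSV)
    return (h[...,0]>3)&(h[...,0]<19)&(h[...,1]>150)&(h[...,2]>60)
E
python3 - <<'E'
from h import *
z=np.load("w1.npz");d=z["d"];P=cloud("wrist",d,z);p=cv2.imread("pics/w1.png")
m=(d>0)&(abs(P[...,2]-.0955)<.003)&(np.hypot(P[...,0]-.532,P[...,1]+.322)<.05)
t=P[m];c=circ(t);print("rim",c.round(4),len(t))
o=orange(p)&(d>0);q=P-np.array([c[0],c[1],0]);rr=np.hypot(q[...,0],q[...,1])
k=o&(rr>.031)&(rr<.038)&(P[...,2]>.025)&(P[...,2]<.095)
a=np.degrees(np.arctan2(q[...,1],q[...,0]))[k]
b=np.round(a/90)
for i in np.unique(b): print(i,(b==i).sum(),np.median(a[b==i]-90*i).round(2),np.percentile(a[b==i]-90*i,[5,95]).round(1))
cv2.imwrite("pics/c2.png",cv2.resize(p[135:240,215:355],(800,600),interpolation=cv2.INTER_CUBIC))
E
python3 -m pendant '[[0.22,-0.99,0,0,0,0],[0.1,-1,0,0,0,0],[0.1,-1,0,0,0,0],[0.1,-1,0,0,0,0],[0.1,-1,0,0,0,0]]'
python3 -m pendant '[[0.1,-1,0,0,0,0],[0.1,-1,0,0,0,0],[0.1,-1,0,0,0,0],[0.1,-1,0,0,0,0],[0.1,-1,0,0,0,0]]'
python3 -m pendant '[[0,-1,0,0,0,0],[0,-0.9,0,0,0,0],[0,0,0,0,0,0],[0,0,0,0,0,0]]'
python3 - <<'E'
from h import *
s=r.get_state();p,d=optics.snapshot("wrist");cv2.imwrite("pics/w2.png",p);np.savez("w2.npz",d=d,**{k:s[k] for k in("tool_pos","eef_rot")})
P=cloud("wrist",d,s);print(s["tool_pos"])
near=np.hypot(P[...,0]-.561,P[...,1]+.021)<.06
t=P[near&(d>0)&(abs(P[...,2]-.107)<.004)];print(len(t),((t.min(0)+t.max(0))/2).round(4),(t.max(0)-t.min(0)).round(3))
E
```

```text
rim [ 0.5336 -0.3228  0.0302] 695
-1.0 7 -1.81 [-4.2  1.7]
0.0 17 0.07 [-4.9  3.4]
1.0 6 0.47 [-3.2  4.6]
clock: 2.15
tool_pos: [0.5472, -0.197, 0.2386]
eef_rot: [1.0, -0.002, -0.001, 0.001]
contact_force: [-0.4, -0.5, -0.4]
opening: 1.002
finger_force: 0.0
clock: 2.57
tool_pos: [0.5602, -0.0721, 0.2387]
eef_rot: [1.0, -0.002, -0.0, 0.001]
contact_force: [1.1, -0.6, -0.4]
opening: 1.005
finger_force: 0.0
clock: 2.9
tool_pos: [0.5606, -0.0239, 0.2387]
eef_rot: [1.0, 0.0, -0.0, 0.0]
contact_force: [0.3, -0.1, -0.8]
opening: 1.004
finger_force: 0.0
[ 0.56059996 -0.0238898   0.2386658 ]
5953 [ 0.5643 -0.0223  0.107 ] [0.103 0.104 0.008]
```

Run:
```python
import cv2,numpy as np
a=cv2.imread("pics/c2.png");p=cv2.imread("pics/w2.png")
cv2.imwrite("pics/c3.png",np.hstack([cv2.resize(a,(400,300)),cv2.resize(p,(400,300))]))
```

```text
(no output)
```

View pics/c3.png

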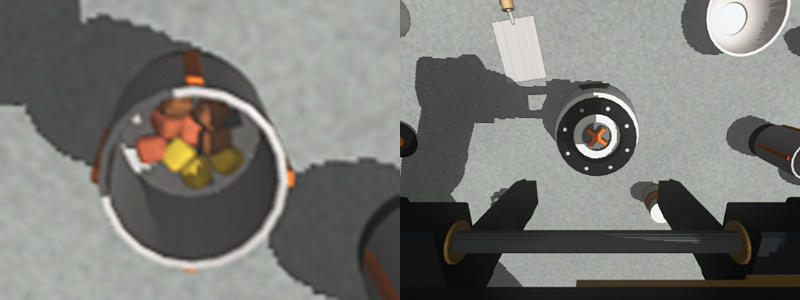

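The cup's ribs lie along world ±x and ±y: in the left crop they are at (195,78) and (290,178), with the rim centre near (194,180). The drive cross is at about (597,136) in the right picture, turned diagonally. I'll measure the drive and go on to the lid.

```bash
python3 - <<'E'
from h import *
def drive(p,d,P,c,M,f):
    near=np.hypot(P[...,0]-.564,P[...,1]+.022)<.025
    v,u=np.nonzero(orange(p)&near)
    return u,v
z=np.load("w2.npz");d=z["d"];P=cloud("wrist",d,z);p=cv2.imread("pics/w2.png")
m=(d>0)&(abs(P[...,2]-.107)<.004)&(np.hypot(P[...,0]-.564,P[...,1]+.022)<.06)
print("outer mid", ((P[m].min(0)+P[m].max(0))/2).round(4))
near=(np.hypot(P[...,0]-.564,P[...,1]+.022)<.022)
v,u=np.nonzero(orange(p)&near)
X=np.array([ray("wrist",a,b,.0985,z)[:2] for a,b in zip(u,v)])
mid=(X.min(0)+X.max(0))/2;print(len(u),"mean",X.mean(0).round(4),"mid",mid.round(4),"size",(X.max(0)-X.min(0)).round(4))
for c in(X.mean(0),mid,np.array([.5643,-.0223])):
    q=X-c;rr=np.hypot(*q.T);w=(rr>.006)
    ph=np.arctan2(q[:,1],q[:,0]);print("angle mod 90",np.degrees(np.angle(np.sum((rr*np.exp(4j*ph))[w]))/4).round(2))
c=optics.calibration("wrist")
E
python3 -m pendant '[[-0.2,-1,0,0,0,0],[-0.1,-1,0,0,0,0],[-0.1,-1,0,0,0,0],[-0.1,-1,0,0,0,0],[-0.1,-1,0,0,0,0]]'
python3 -m pendant '[[-0.1,-1,0,0,0,0],[-0.1,-1,0,0,0,0],[-0.1,-1,0,0,0,0],[-0.1,-1,0,0,0,0],[-0.1,-1,0,0,0,0]]'
python3 -m pendant '[[-0.1,-1,0,0,0,0],[0,-1,0,0,0,0],[0,-1,0,0,0,0],[0,-0.9,0,0,0,0],[0,0,0,0,0,0]]'
python3 -m pendant '[[0,0,0,0,0,0],[0,0,0,0,0,0]]'
python3 - <<'E'
from h import *
s=r.get_state();p,d=optics.snapshot("wrist");cv2.imwrite("pics/w3.png",p);P=cloud("wrist",d,s);print(s["tool_pos"],s["q"].round(2))
near=np.hypot(P[...,0]-.533,P[...,1]-.322)<.05
t=P[near&(d>0)&(abs(P[...,2]-.033)<.003)];print("knob",len(t),((t.min(0)+t.max(0))/2).round(4),(t.max(0)-t.min(0)).round(3))
t=P[near&(d>0)&(abs(P[...,2]-.013)<.003)];print("disc",len(t),((t.min(0)+t.max(0))/2).round(4),(t.max(0)-t.min(0)).round(3))
E
```

```text
outer mid [ 0.5643 -0.0223  0.107 ]
396 mean [ 0.5642 -0.0229] mid [ 0.5647 -0.023 ] size [0.0275 0.0276]
angle mod 90 -37.92
angle mod 90 -37.95
angle mod 90 -37.99
clock: 3.37
tool_pos: [0.5463, 0.0994, 0.2388]
eef_rot: [1.0, -0.002, 0.0, 0.001]
contact_force: [-0.1, -0.2, -0.2]
opening: 1.002
finger_force: 0.0
clock: 3.78
tool_pos: [0.5345, 0.2245, 0.2387]
eef_rot: [1.0, -0.002, 0.0, 0.001]
contact_force: [-0.0, -0.2, 0.1]
opening: 1.004
finger_force: 0.0
clock: 4.2
tool_pos: [0.5312, 0.3278, 0.2385]
eef_rot: [1.0, 0.002, 0.0, -0.002]
contact_force: [-1.0, 1.0, -0.4]
opening: 1.0
finger_force: 0.0
clock: 4.37
tool_pos: [0.5323, 0.3209, 0.2385]
eef_rot: [1.0, -0.002, 0.0, 0.001]
contact_force: [-1.0, -1.5, 0.0]
opening: 1.0
finger_force: 0.0
[0.53227518 0.32085222 0.23852493] [-0.63  0.68  0.03  1.58 -0.02  0.88 -2.17]
knob 310 [0.5359 0.3222 0.0331] [0.023 0.023 0.006]
disc 1635 [0.5363 0.3221 0.0138] [0.063 0.063 0.004]
```

Drive lugs measure -38° (mod 90) and the cup is at 0°, so the turn is -38°. The lid reads (0.536,0.322) with the right sizes. Now I'll descend and grip the knob with the tips 5 mm above the disc.

```bash
python3 -m pendant '[[0.1,-0.05,1,0,0,0],[0,0,1,0,0,0],[0,0,1,0,0,0],[0,0,1,0,0,0],[0,0,1,0,0,0]]'
python3 -m pendant '[[0,0,1,0,0,0],[0,0,1,0,0,0],[0,0,0.8,0,0,0],[0,0,0.6,0,0,0],[0,0,0.4,0,0,0]]'
python3 -m pendant '[[0,0,0,0,0,0],[0,0,0,0,0,0],[0,0,0,0,0,0]]'
python3 -m pendant '[[0,0,0,0,0,0],[0,0,0,0,0,0],[0,0,0,0,0,0],[0,0,0,0,0,0],[0,0,0,0,0,0]]' -1 20
python3 -m pendant '[[0,0,0,0,0,0],[0,0,0,0,0,0],[0,0,0,0,0,0]]'
```

```text
clock: 4.83
tool_pos: [0.5346, 0.3227, 0.113]
eef_rot: [1.0, -0.002, 0.0, 0.001]
contact_force: [-0.4, -0.6, 0.2]
opening: 1.003
finger_force: 0.0
clock: 5.25
tool_pos: [0.5337, 0.3231, 0.0172]
eef_rot: [1.0, -0.001, -0.001, 0.001]
contact_force: [-0.3, -0.2, 0.4]
opening: 1.002
finger_force: 0.0
clock: 5.5
tool_pos: [0.5346, 0.3255, 0.0199]
eef_rot: [1.0, -0.0, 0.001, -0.0]
contact_force: [0.7, 1.0, -0.5]
opening: 1.0
finger_force: 0.0
clock: 5.92
tool_pos: [0.5337, 0.3255, 0.019]
eef_rot: [1.0, 0.0, 0.0, -0.0]
contact_force: [0.6, 0.2, -0.2]
opening: 0.643
finger_force: 0.0
clock: 6.17
tool_pos: [0.5335, 0.3253, 0.0187]
eef_rot: [1.0, 0.0, -0.0, 0.0]
contact_force: [0.0, -0.5, -0.2]
opening: 0.414
finger_force: 0.0
```

```bash
python3 -m pendant '[[0,0,0,0,0,0],[0,0,0,0,0,0],[0,0,0,0,0,0],[0,0,0,0,0,0],[0,0,0,0,0,0]]'
python3 -m pendant '[[0,0,-0.4,0,0,0],[0,0,-0.8,0,0,0],[0,0,-1,0,0,0],[0,0,-1,0,0,0],[0,0,-1,0,0,0]]'
python3 -m pendant '[[0,0,-1,0,0,0],[0,0,-1,0,0,0],[0,0,-1,0,0,0],[0,0,-1,0,0,0],[0,0,-0.6,0,0,0]]'
python3 -m pendant '[[0,0,0,0,0,0],[0,0,0,0,0,0],[0,0,0,0,0,0]]'
cat >> h.py <<'E'
def look(fn):
    s=r.get_state();p,d=optics.snapshot("wrist");cv2.imwrite(f"pics/{fn}.png",p)
    c=optics.calibration("wrist");f=K(c);M=np.array(c["tool_from_camera"]);v,u=np.mgrid[:420,:560]
    Q=np.stack([(u-c["cx"])/f*d,-(v-c["cy"])/f*d,-d],-1)@M[:3,:3].T+M[:3,3]
    Q[d==0]=9
    np.savez(fn+".npz",d=d,Q=Q,**{k:s[k] for k in("tool_pos","eef_rot")})
    return s,p,d,Q
E
python3 - <<'E'
from h import *
s,p,d,Q=look("w4");print(s["tool_pos"],s["opening"],s["finger_force"])
m=(abs(Q[...,2]+.002)<.008)&(np.hypot(Q[...,0],Q[...,1])<.045)
t=Q[m];print(len(t),t.min(0).round(4),t.max(0).round(4),np.histogram(t[:,2],8))
E
```

```text
clock: 6.58
tool_pos: [0.5335, 0.3253, 0.0186]
eef_rot: [1.0, 0.0, -0.0, 0.0]
contact_force: [-1.1, -0.4, 0.3]
opening: 0.262
finger_force: 20.0
clock: 7.0
tool_pos: [0.5334, 0.3253, 0.1254]
eef_rot: [1.0, 0.0, 0.0, -0.0]
contact_force: [0.6, -0.1, -0.7]
opening: 0.265
finger_force: 20.0
clock: 7.42
tool_pos: [0.5344, 0.3258, 0.2424]
eef_rot: [1.0, -0.0, 0.002, -0.001]
contact_force: [0.0, 0.5, -0.6]
opening: 0.262
finger_force: 20.0
clock: 7.67
tool_pos: [0.5327, 0.3249, 0.2377]
eef_rot: [1.0, 0.0, -0.001, 0.001]
contact_force: [0.0, 0.5, -0.9]
opening: 0.263
finger_force: 20.0
[0.53272024 0.32490308 0.23773732] 0.2630772213484952 19.999881056137383
5580 [-0.0297 -0.0322 -0.01  ] [0.0338 0.0312 0.006 ] (array([ 202,  179,  167,  135,   98,   69, 3235, 1495]), array([-9.99899214e-03, -7.99922388e-03, -5.99945562e-03, -3.99968736e-03,
       -1.99991910e-03, -1.50844164e-07,  1.99961741e-03,  3.99938567e-03,
        5.99915393e-03]))
```

View pics/w4.png

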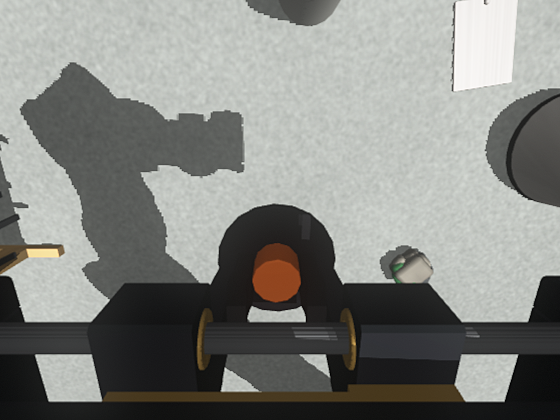

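The lid is held by its knob (disc at (277,250), knob at (276,277)) and is level. I'll carry it to just short of the cup and look again there.

```bash
python3 -m pendant '[[-0.05,0.6,0,0,0,0],[-0.05,1,0,0,0,0],[-0.05,1,0,0,0,0],[-0.05,1,0,0,0,0],[-0.05,1,0,0,0,0]]'
python3 -m pendant '[[-0.05,1,0,0,0,0],[-0.05,1,0,0,0,0],[-0.05,1,0,0,0,0],[-0.05,1,0,0,0,0],[-0.05,1,0,0,0,0]]'
python3 -m pendant '[[-0.05,1,0,0,0,0],[-0.05,1,0,0,0,0],[-0.05,1,0,0,0,0],[-0.05,1,0,0,0,0],[-0.05,1,0,0,0,0]]'
python3 -m pendant '[[-0.05,1,0,0,0,0],[-0.05,1,0,0,0,0],[-0.05,1,0,0,0,0],[-0.05,1,0,0,0,0],[-0.05,1,0,0,0,0]]'
python3 -m pendant '[[-0.05,1,0,0,0,0],[-0.05,1,0,0,0,0],[-0.05,1,0,0,0,0],[-0.05,1,0,0,0,0],[-0.05,0.8,0,0,0,0]]'
python3 -m pendant '[[-0.05,0.5,0,0,0,0],[0,0,0,0,0,0],[0,0,0,0,0,0],[0,0,0,0,0,0],[0,0,0,0,0,0]]'
python3 - <<'E'
from h import *
from scipy.optimize import least_squares
s,p,d,Q=look("w5");print(s["tool_pos"],s["eef_rot"].round(4))
def edge(m,r0):  # outermost points per angle
    t=Q[m];c=least_squares(lambda c:np.hypot(t[:,0]-c[0],t[:,1]-c[1])-r0,t[:,:2].mean(0),loss="soft_l1",f_scale=.0005).x;return c,len(t)
md=(Q[...,2]>.002)&(Q[...,2]<.0065)&(np.hypot(Q[...,0],Q[...,1])<.04)
t=Q[md];h=np.hypot(t[:,0]-.002,t[:,1]);print("disc z",np.median(t[:,2]),t.min(0),t.max(0))
c0=np.array([.002,-.0005])
for _ in range(5):
    k=md&(abs(np.hypot(Q[...,0]-c0[0],Q[...,1]-c0[1])-.0315)<.0015)&(Q[...,0]>.005)
    c0,n=edge(k,.0313)
print("disc centre",c0.round(4),n)
zr=s["tool_pos"][2]-.096
m=(abs(Q[...,2]-zr)<.003)&(np.hypot(Q[...,0]-.03,Q[...,1])<.06)
t=Q[m];print("rim",circ(t).round(4),len(t),np.median(t[:,2])-zr, t.min(0).round(4),t.max(0).round(4))
E
```

```text
clock: 8.13
tool_pos: [0.5263, 0.2089, 0.2372]
eef_rot: [1.0, 0.0, -0.001, 0.001]
contact_force: [0.8, 0.4, -0.9]
opening: 0.263
finger_force: 20.0
clock: 8.55
tool_pos: [0.52, 0.084, 0.2374]
eef_rot: [1.0, 0.0, -0.001, 0.0]
contact_force: [0.4, 0.0, -0.4]
opening: 0.266
finger_force: 20.0
clock: 8.97
tool_pos: [0.5138, -0.0408, 0.2375]
eef_rot: [1.0, 0.0, -0.001, 0.0]
contact_force: [-0.2, 0.0, -0.3]
opening: 0.264
finger_force: 20.0
clock: 9.38
tool_pos: [0.5076, -0.1656, 0.2374]
eef_rot: [1.0, 0.0, -0.001, -0.0]
contact_force: [1.1, -0.7, -0.4]
opening: 0.265
finger_force: 20.0
clock: 9.8
tool_pos: [0.5011, -0.2866, 0.2372]
eef_rot: [1.0, -0.001, -0.001, -0.0]
contact_force: [-0.0, 0.4, -0.7]
opening: 0.261
finger_force: 20.0
clock: 10.22
tool_pos: [0.5016, -0.2949, 0.2385]
eef_rot: [1.0, 0.001, -0.0, -0.001]
contact_force: [-0.1, 0.2, -1.2]
opening: 0.265
finger_force: 20.0
[ 0.50161579 -0.29494624  0.23851769] [ 1.0e+00  1.5e-03 -1.0e-04 -7.0e-04]
disc z 0.0036763427769934687 [-0.02980579 -0.03210967  0.00202368] [0.034092   0.03146469 0.00648855]
disc centre [ 0.0014 -0.0004] 779
rim [0.0316 0.0279 0.0301] 763 -0.0016003688274448258 [-0.0031 -0.0063  0.1395] [0.0656 0.0596 0.1455]
```

View pics/w5.png

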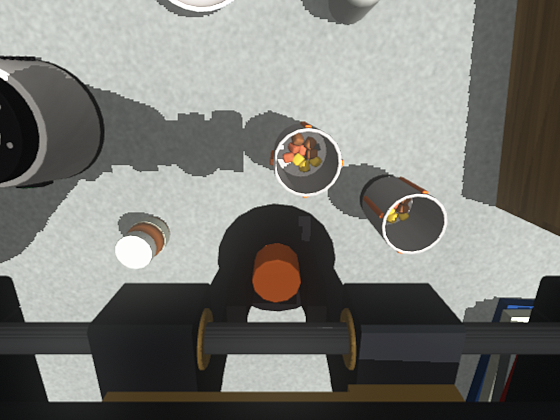

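The cup rim is at (308,161), with the held lid at (277,250). The tool-frame offset to cover is x +30 mm and y +28 mm. I'll move over the cup, drop to about 12 mm above the rim, then seat the lid slowly.

```bash
python3 -m pendant '[[0.6,0.56,0,0,0,0],[0.6,0.56,0,0,0,0],[0,0,0,0,0,0],[0,0,1,0,0,0],[0,0,1,0,0,0]]'
python3 -m pendant '[[0,0,1,0,0,0],[0,0,1,0,0,0],[0,0,0.5,0,0,0],[0,0,0,0,0,0],[0,0,0,0,0,0]]'
python3 - <<'E'
from h import *
s,p,d,Q=look("w6");print(s["tool_pos"],s["contact_force"])
cv2.imwrite("pics/c6.png",cv2.resize(p[120:330,140:420],(800,600)))
E
python3 -m pendant '[[0,0,0.2,0,0,0],[0,0,0.2,0,0,0],[0,0,0.1,0,0,0],[0,0,0,0,0,0]]'
```

```text
clock: 10.68
tool_pos: [0.5326, -0.3247, 0.1896]
eef_rot: [1.0, 0.001, 0.002, 0.001]
contact_force: [-0.4, -0.2, -1.0]
opening: 0.262
finger_force: 20.0
clock: 11.1
tool_pos: [0.5313, -0.3245, 0.1264]
eef_rot: [1.0, 0.0, -0.0, -0.0]
contact_force: [0.8, -0.2, -0.6]
opening: 0.262
finger_force: 20.0
[ 0.53127279 -0.32453564  0.1263902 ] [ 0.82114682 -0.19869162 -0.6326603 ]
clock: 11.48
tool_pos: [0.5309, -0.325, 0.1135]
eef_rot: [1.0, 0.0, -0.0, -0.0]
contact_force: [0.5, 0.3, -0.6]
opening: 0.261
finger_force: 20.0
```

View pics/c6.png

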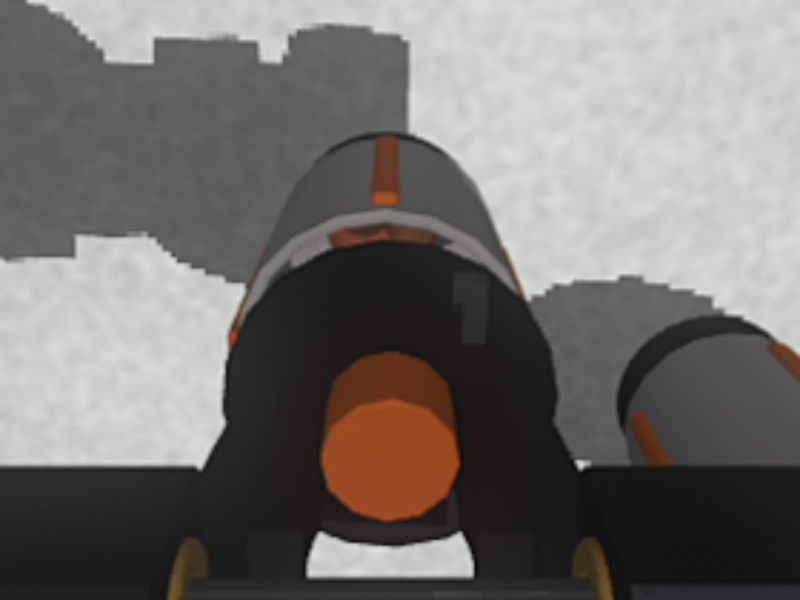

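The lid hangs just above the rim (disc centre near column 390, cup about 384), so it is 1–1.5 mm off in y. I'll nudge it over and seat it.

```bash
python3 -m pendant '[[0.04,-0.05,0,0,0,0],[0,0,0.08,0,0,0],[0,0,0.08,0,0,0],[0,0,0,0,0,0]]'
python3 -m pendant '[[0,0,0.08,0,0,0],[0,0,0.08,0,0,0],[0,0,0,0,0,0],[0,0,0,0,0,0]]'
python3 - <<'E'
from h import *
s,p,d,Q=look("w7");print(s["tool_pos"],s["contact_force"],s["moment"])
cv2.imwrite("pics/c7.png",cv2.resize(p[120:330,140:420],(800,600)))
E
```

```text
clock: 11.82
tool_pos: [0.532, -0.3237, 0.1094]
eef_rot: [1.0, 0.0, -0.0, -0.0]
contact_force: [0.4, -0.5, -0.5]
opening: 0.263
finger_force: 20.0
clock: 12.15
tool_pos: [0.5323, -0.3241, 0.1066]
eef_rot: [1.0, -0.0, 0.0, 0.0]
contact_force: [-1.1, 1.1, 6.6]
opening: 0.266
finger_force: 20.0
[ 0.53234347 -0.32409185  0.10658308] [-1.07337309  1.09653402  6.64041778] [0.19123145 0.29435894 0.00298623]
```

View pics/c7.png

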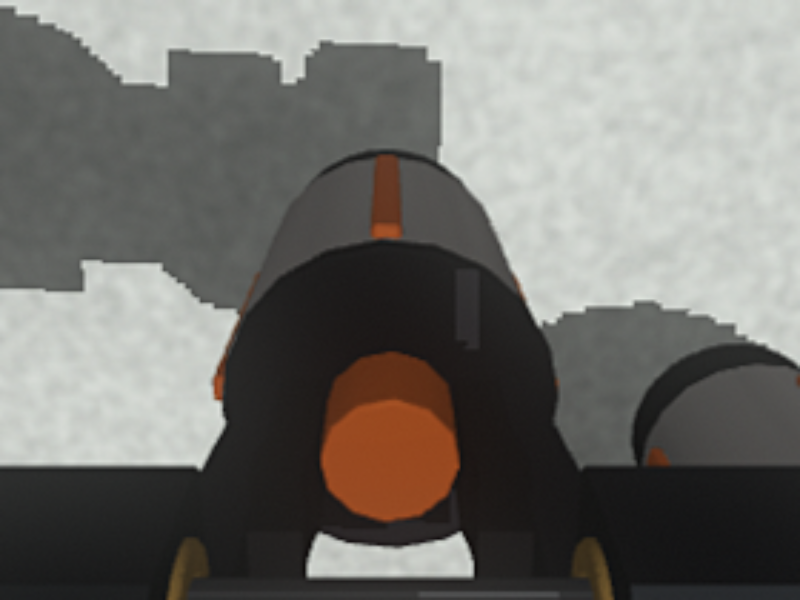

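The TCP is at 0.1066, which matches the seated height (0.088 + the 0.0186 grip offset), with 6.6 N of contact and the disc covering the rim. I'll release, lift, turn 45° to grip between the ribs, and look.

```bash
python3 -m pendant '[[0,0,0,0,0,0],[0,0,0,0,0,0],[0,0,0,0,0,0],[0,0,0,0,0,0],[0,0,0,0,0,0]]' 1
python3 -m pendant '[[0,0,-0.2,0,0,0],[0,0,-0.6,0,0,0],[0,0,-1,0,0,0],[0,0,-0.6,0,0,-0.035],[0,0,0,0,0,-0.036]]'
python3 -m pendant '[[0,0,0,0,0,-0.036],[0,0,0,0,0,-0.036],[0,0,0,0,0,-0.036],[0,0,0,0,0,-0.036],[0,0,0,0,0,-0.035]]'
python3 -m pendant '[[0,0,0,0,0,0],[0,0,0,0,0,0],[0,0,0,0,0,0]]'
python3 - <<'E'
from h import *
s,p,d,Q=look("w8");M=R.from_quat(s["eef_rot"]).as_matrix();print(s["tool_pos"],s["q"].round(2),M.round(3).tolist())
zd=s["tool_pos"][2]-.101;zk=s["tool_pos"][2]-.121
for n,z,r0 in(("disc",zd,.045),("knob",zk,.03)):
    t=Q[(abs(Q[...,2]-z)<.003)&(np.hypot(Q[...,0],Q[...,1])<r0)];print(n,len(t),((t.min(0)+t.max(0))/2).round(4),(t.max(0)-t.min(0)).round(4))
E
```

```text
clock: 12.62
tool_pos: [0.5321, -0.3239, 0.1055]
eef_rot: [1.0, 0.0, -0.0, -0.0]
contact_force: [0.5, -0.5, 0.1]
opening: 0.614
finger_force: 0.0
clock: 13.03
tool_pos: [0.5343, -0.3251, 0.1696]
eef_rot: [0.993, 0.114, 0.003, 0.002]
contact_force: [-0.6, 0.6, -0.2]
opening: 0.983
finger_force: 0.0
clock: 13.45
tool_pos: [0.5321, -0.3241, 0.1661]
eef_rot: [0.923, 0.385, -0.0, 0.0]
contact_force: [-1.0, 0.6, -0.2]
opening: 0.999
finger_force: 0.0
clock: 13.7
tool_pos: [0.5321, -0.3241, 0.1659]
eef_rot: [0.924, 0.381, -0.0, 0.0]
contact_force: [-0.2, 0.3, -0.3]
opening: 1.002
finger_force: 0.0
[ 0.53209746 -0.32405408  0.16589607] [ 0.62  0.78 -0.27  1.64  0.28  0.76 -0.57] [[0.709, 0.705, 0.0], [0.705, -0.709, -0.0], [-0.0, 0.0, -1.0]]
disc 4366 [0.002  0.0001 0.0649] [0.0634 0.0641 0.006 ]
knob 936 [0.0025 0.0009 0.0448] [0.0233 0.0226 0.0058]
```

View pics/w8.png

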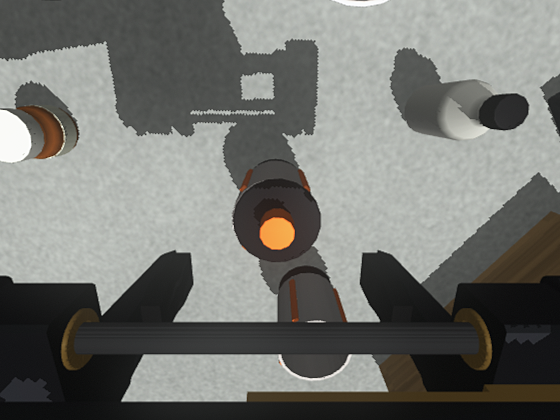

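The lid sits squarely on the cup: disc at (277,220), knob at (277,233), ribs at (240,180) and (303,180), both off the finger line. The cup is centred under the tool, so I'll descend, grip the wall and lift.

```bash
python3 -m pendant '[[0,0,0.6,0,0,0],[0,0,1,0,0,0],[0,0,1,0,0,0],[0,0,0.8,0,0,0],[0,0,0.5,0,0,0]]'
python3 -m pendant '[[0,0,0.15,0,0,0],[0,0,0,0,0,0],[0,0,0,0,0,0]]'
python3 -m pendant '[[0,0,0,0,0,0],[0,0,0,0,0,0],[0,0,0,0,0,0],[0,0,0,0,0,0],[0,0,0,0,0,0]]' -1 45
python3 -m pendant '[[0,0,-0.2,0,0,0],[0,0,-0.4,0,0,0],[0,0,0,0,0,0],[0,0,0,0,0,0]]'
```

```text
clock: 14.17
tool_pos: [0.5311, -0.3234, 0.0661]
eef_rot: [0.924, 0.382, -0.001, -0.001]
contact_force: [-0.3, 0.5, 0.0]
opening: 0.999
finger_force: 0.0
clock: 14.42
tool_pos: [0.5328, -0.3241, 0.0653]
eef_rot: [0.924, 0.383, 0.0, 0.001]
contact_force: [-0.3, 0.5, -0.5]
opening: 1.001
finger_force: 0.0
clock: 14.83
tool_pos: [0.5322, -0.3237, 0.0652]
eef_rot: [0.924, 0.383, 0.0, 0.0]
contact_force: [-1.4, 1.8, 4.1]
opening: 0.714
finger_force: 45.0
clock: 15.17
tool_pos: [0.5326, -0.3243, 0.0801]
eef_rot: [0.924, 0.383, 0.0, 0.001]
contact_force: [-0.0, 0.2, -3.4]
opening: 0.712
finger_force: 45.0
```

The closed cup is lifted (3.4 N, opening 0.71). I'll raise it, turn -38° in the air, and carry it to just short of the mill for a close look.

```bash
python3 -m pendant '[[0,0,-0.5,0,0,0],[0,0,-0.8,0,0,0],[0,0,-1,0,0,0],[0,0,-1,0,0,0],[0,0,-1,0,0,0.034]]'
python3 -m pendant '[[0,0,-0.7,0,0,0.035],[0,0,-0.3,0,0,0.036],[0,0,0,0,0,0.036],[0,0,0,0,0,0.036],[0,0,0,0,0,0.034]]'
python3 -m pendant '[[0,-0.4,0,0,0,0],[0.01,-0.8,0,0,0,0],[0.01,-1,0,0,0,0],[0.01,-1,0,0,0,0],[0.01,-1,0,0,0,0]]'
python3 -m pendant '[[0.01,-1,0,0,0,0],[0.01,-1,0,0,0,0],[0.01,-1,0,0,0,0],[0.01,-1,0,0,0,0],[0.01,-1,0,0,0,0]]'
python3 -m pendant '[[0.01,-1,0,0,0,0],[0.01,-1,0,0,0,0],[0,-0.6,0,0,0,0],[0,0,0,0,0,0],[0,0,0,0,0,0]]'
python3 -m pendant '[[0,0,0,0,0,0],[0,0,0,0,0,0]]'
python3 - <<'E'
from h import *
s,p,d,Q=look("w9");M=R.from_quat(s["eef_rot"]).as_matrix();print(s["tool_pos"],s["q"].round(2),M.round(4).tolist(),s["contact_force"])
zt=s["tool_pos"][2]
t=Q[(abs(Q[...,2]-(zt-.107))<.004)&(np.hypot(Q[...,0]-.067,Q[...,1])<.06)];print("collar",len(t),((t.min(0)+t.max(0))/2).round(4),(t.max(0)-t.min(0)).round(4))
t=Q[(abs(Q[...,2]-(.0652-.101))<.003)&(np.hypot(Q[...,0],Q[...,1])<.04)];print("disc",len(t),((t.min(0)+t.max(0))/2).round(4),(t.max(0)-t.min(0)).round(4))
o=orange(p);v,u=np.nonzero(o&(np.hypot(Q[...,0]-.067,Q[...,1])<.022)&(Q[...,2]>zt-.103))
X=np.array([ray("wrist",a,b,.0985,s)[:2] for a,b in zip(u,v)]);c=(X.min(0)+X.max(0))/2
q=X-c;rr=np.hypot(*q.T);w=rr>.006
print("drive",len(u),X.mean(0).round(4),c.round(4),(X.max(0)-X.min(0)).round(4),"ang",np.degrees(np.angle(np.sum((rr*np.exp(4j*np.arctan2(q[:,1],q[:,0])))[w]))/4).round(2),"tool",((M.T)@np.r_[c-s["tool_pos"][:2],0]).round(4))
E
```

```text
clock: 15.58
tool_pos: [0.5316, -0.3238, 0.1884]
eef_rot: [0.943, 0.332, -0.0, -0.0]
contact_force: [0.2, -0.2, -3.3]
opening: 0.714
finger_force: 45.0
clock: 16.0
tool_pos: [0.532, -0.3236, 0.2128]
eef_rot: [0.998, 0.059, 0.0, -0.0]
contact_force: [0.3, 0.5, -3.5]
opening: 0.713
finger_force: 45.0
clock: 16.42
tool_pos: [0.5197, -0.2174, 0.2122]
eef_rot: [0.998, 0.063, -0.0, -0.0]
contact_force: [-0.6, 0.2, -3.1]
opening: 0.716
finger_force: 45.0
clock: 16.83
tool_pos: [0.5055, -0.0932, 0.2124]
eef_rot: [0.998, 0.063, -0.0, -0.0]
contact_force: [0.3, 0.7, -3.4]
opening: 0.714
finger_force: 45.0
clock: 17.25
tool_pos: [0.4984, -0.0294, 0.2123]
eef_rot: [0.998, 0.064, -0.0, -0.0]
contact_force: [0.5, -0.5, -3.3]
opening: 0.72
finger_force: 45.0
clock: 17.42
tool_pos: [0.4987, -0.0321, 0.2121]
eef_rot: [0.998, 0.061, 0.0, 0.0]
contact_force: [0.0, -0.1, -3.6]
opening: 0.715
finger_force: 45.0
[ 0.49874151 -0.0321379   0.21213744] [ 0.01  0.57 -0.06  1.97  0.05  0.61 -1.53] [[0.9926, 0.1211, 0.0002], [0.1211, -0.9926, -0.0008], [0.0001, 0.0008, -1.0]] [ 0.01064405 -0.1449605  -3.57286367]
collar 8614 [ 0.0675 -0.0019  0.1051] [0.1001 0.1033 0.008 ]
disc 9281 [ 0.0019 -0.     -0.0358] [0.0637 0.0774 0.006 ]
drive 397 [ 0.5633 -0.0216] [ 0.5636 -0.0215] [0.027  0.0263] ang -38.14 tool [ 0.0656 -0.0027  0.    ]
```

View pics/w9.png

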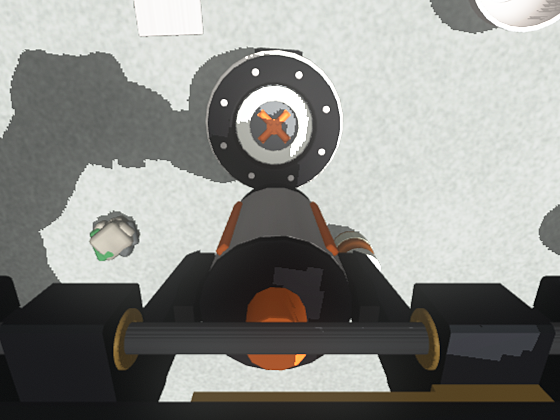

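The mill is at (275,118), the drive cross at (274,125), and the held cup sits level below it. I'll check the cup's own axis in the tool frame from its wall points, since the lid has some play.

Run:
```python
from h import *
from scipy.optimize import least_squares
z=np.load("w9.npz");Q=z["Q"];zt=z["tool_pos"][2]
def fit(t,r0,g):
    k=least_squares(lambda c:np.hypot(t[:,0]-c[0],t[:,1]-c[1])-r0,g,loss="soft_l1",f_scale=.0005);return k.x.round(4),len(t),np.median(abs(k.fun)).round(5)
for a,b in((-.02,.0),(0,.02),(.02,.036)):
    m=(Q[...,2]>a)&(Q[...,2]<b)&(Q[...,0]>.012)&(Q[...,0]<.0345)&(abs(Q[...,1])<.02)
    print("wall",a,fit(Q[m],.032,[0,0]))
m=(Q[...,2]>.047)&(Q[...,2]<.064)&(Q[...,0]>.01)&(Q[...,0]<.036)&(abs(Q[...,1])<.02);print("foot",fit(Q[m],.030,[0,0]))
# collar: outer edge & well edge
m=(abs(Q[...,2]-(zt-.107))<.003);
img=m&(np.hypot(Q[...,0]-.066,Q[...,1]+.002)<.056)&(np.hypot(Q[...,0]-.066,Q[...,1]+.002)>.028)
er=img&~cv2.erode(img.astype(np.uint8),np.ones((3,3))).astype(bool)
rr=np.hypot(Q[...,0]-.066,Q[...,1]+.002)
for n,lo,hi,r0 in(("outer",.048,.055,None),("well",.029,.036,None)):
    t=Q[er&(rr>lo)&(rr<hi)];t=t[t[:,0]>.04];print(n,circ(t).round(4),len(t))
```

```text
wall -0.02 (array([ 0.001 , -0.0003]), 1160, np.float64(0.00015))
wall 0 (array([ 0.001 , -0.0005]), 800, np.float64(0.00014))
wall 0.02 (array([ 0.001 , -0.0006]), 479, np.float64(0.00013))
foot (array([ 0.0012, -0.0009]), 204, np.float64(0.0001))
outer [ 0.0657 -0.0019  0.0503] 747
well [ 0.0661 -0.0021  0.0336] 705
```

Cup axis in the tool frame is (1.1,-1) mm and the well is at (65.9,-2.0) mm, so shift x +64.8 mm, y -1 mm. Then I'll lower into the well and stop above the drive.

```bash
python3 -m pendant '[[0.6,-0.04,0,0,0,0],[0.8,0,0,0,0,0],[0.7,0,0,0,0,0],[0.49,0,0,0,0,0],[0,0,0,0,0,0]]'
python3 -m pendant '[[0,0,0,0,0,0],[0,0,0,0,0,0],[0,0,0.5,0,0,0],[0,0,0.5,0,0,0],[0,0,0.3,0,0,0]]'
python3 -m pendant '[[0,0,0.2,0,0,0],[0,0,0.1,0,0,0],[0,0,0.1,0,0,0],[0,0,0,0,0,0],[0,0,0,0,0,0]]'
python3 -m pendant '[[0,0,0.08,0,0,0],[0,0,0.08,0,0,0],[0,0,0,0,0,0],[0,0,0,0,0,0]]'
```

```text
clock: 17.88
tool_pos: [0.5659, -0.0223, 0.212]
eef_rot: [0.998, 0.061, 0.002, 0.0]
contact_force: [0.3, 0.0, -2.9]
opening: 0.712
finger_force: 45.0
clock: 18.3
tool_pos: [0.5612, -0.0224, 0.1786]
eef_rot: [0.998, 0.061, -0.001, 0.0]
contact_force: [-0.1, 0.6, -4.4]
opening: 0.718
finger_force: 45.0
clock: 18.72
tool_pos: [0.5631, -0.0219, 0.1698]
eef_rot: [0.998, 0.061, 0.0, 0.0]
contact_force: [0.2, -0.9, -3.4]
opening: 0.718
finger_force: 45.0
clock: 19.05
tool_pos: [0.5629, -0.0219, 0.1654]
eef_rot: [0.998, 0.061, -0.0, 0.0]
contact_force: [0.0, 0.4, -3.1]
opening: 0.717
finger_force: 45.0
```

```bash
python3 -m pendant '[[0,0,0.06,0,0,0],[0,0,0.06,0,0,0],[0,0,0,0,0,0],[0,0,0,0,0,0]]'
python3 -m pendant '[[0,0,0.06,0,0,0],[0,0,0.06,0,0,0],[0,0,0,0,0,0],[0,0,0,0,0,0]]'
python3 - <<'E'
from h import *
s=r.get_state();print(s["tool_pos"],s["contact_force"],s["moment"],s["tool_pos"][2]-.0652)
E
```

```text
clock: 19.38
tool_pos: [0.5629, -0.022, 0.1624]
eef_rot: [0.998, 0.061, -0.0, 0.0]
contact_force: [0.8, 0.1, -4.3]
opening: 0.717
finger_force: 45.0
clock: 19.72
tool_pos: [0.563, -0.022, 0.1594]
eef_rot: [0.998, 0.061, -0.0, 0.0]
contact_force: [0.3, -0.2, -3.1]
opening: 0.718
finger_force: 45.0
[ 0.56295335 -0.02201317  0.1593556 ] [ 0.25382131 -0.16684408 -3.0913336 ] [-0.10503346 -0.06701701  0.04045617] 0.09415560393151885
```

The underside is at 94 mm with no contact, below the lug tops at 99 mm, so it has meshed. Now I'll push against the spring.

```bash
python3 -m pendant '[[0,0,0.06,0,0,0],[0,0,0.06,0,0,0],[0,0,0,0,0,0],[0,0,0,0,0,0]]' - 60
python3 -m pendant '[[0,0,0.06,0,0,0],[0,0,0.06,0,0,0],[0,0,0,0,0,0],[0,0,0,0,0,0]]'
python3 -m pendant '[[0,0,0.06,0,0,0],[0,0,0,0,0,0],[0,0,0,0,0,0]]'
```

```text
clock: 20.05
tool_pos: [0.5633, -0.022, 0.1569]
eef_rot: [0.998, 0.061, 0.0, 0.0]
contact_force: [-0.0, -0.4, 2.6]
opening: 0.713
finger_force: 60.0
clock: 20.38
tool_pos: [0.5633, -0.022, 0.1539]
eef_rot: [0.998, 0.061, 0.0, 0.0]
contact_force: [0.2, -0.3, 4.6]
opening: 0.711
finger_force: 60.0
clock: 20.63
tool_pos: [0.5633, -0.022, 0.1534]
eef_rot: [0.998, 0.061, 0.001, 0.0]
contact_force: [-3.3, -0.8, 13.6]
opening: 0.711
finger_force: 60.0
```

The force jumped at about 89 mm with -3.3 N in x. That suggests the wide part of the cup is catching the collar (0.5 mm clearance), so I'll ease back, shift towards -x and retry.

```bash
python3 -m pendant '[[-0.02,0,-0.06,0,0,0],[-0.01,0,0,0,0,0],[0,0,0,0,0,0],[0,0,0.06,0,0,0],[0,0,0,0,0,0]]'
python3 -m pendant '[[0,0,0,0,0,0],[0,0,0,0,0,0]]'
python3 - <<'E'
from h import *
s=r.get_state();print(s["tool_pos"],s["contact_force"],s["moment"])
E
```

```text
clock: 21.05
tool_pos: [0.5632, -0.022, 0.1534]
eef_rot: [0.998, 0.061, 0.001, 0.0]
contact_force: [-1.9, -1.3, 12.7]
opening: 0.715
finger_force: 60.0
clock: 21.22
tool_pos: [0.5632, -0.022, 0.1534]
eef_rot: [0.998, 0.061, 0.001, 0.0]
contact_force: [-1.9, -0.9, 12.2]
opening: 0.714
finger_force: 60.0
[ 0.56322316 -0.02204422  0.15342471] [-1.92813935 -0.86761979 12.2464622 ] [-0.17423186  0.44935406 -0.03157053]
```

```bash
python3 -m pendant '[[0,0,-0.08,0,0,0],[0,0,-0.04,0,0,0],[-0.03,0.02,0,0,0,0],[0,0,0,0,0,0],[0,0,0,0,0,0]]'
python3 -m pendant '[[0,0,0.04,0,0,0],[0,0,0.04,0,0,0],[0,0,0,0,0,0],[0,0,0,0,0,0]]'
python3 -m pendant '[[0,0,0.04,0,0,0],[0,0,0,0,0,0],[0,0,0,0,0,0]]'
python3 - <<'E'
from h import *
s=r.get_state();print(s["tool_pos"],s["contact_force"],s["moment"])
E
```

```text
clock: 21.63
tool_pos: [0.5626, -0.0221, 0.1553]
eef_rot: [0.998, 0.061, 0.001, -0.0]
contact_force: [2.5, 0.4, 4.9]
opening: 0.712
finger_force: 60.0
clock: 21.97
tool_pos: [0.5627, -0.0221, 0.1535]
eef_rot: [0.998, 0.061, 0.001, -0.0]
contact_force: [1.7, 0.2, 7.3]
opening: 0.711
finger_force: 60.0
clock: 22.22
tool_pos: [0.5627, -0.0222, 0.153]
eef_rot: [0.998, 0.061, 0.001, -0.0]
contact_force: [0.8, 0.3, 10.3]
opening: 0.717
finger_force: 60.0
[ 0.56268877 -0.02216143  0.15298074] [ 0.77009321  0.30450915 10.29892986] [ 0.11273193 -0.15433614  0.0059458 ]
```

```bash
python3 -m pendant '[[0.015,0,0,0,0,0],[0,0,0,0,0,0],[0,0,0.04,0,0,0],[0,0,0,0,0,0],[0,0,0,0,0,0]]'
python3 -m pendant '[[0,0,0.04,0,0,0],[0,0,0,0,0,0],[0,0,0,0,0,0]]'
python3 - <<'E'
from h import *
s=r.get_state();print(s["tool_pos"],s["contact_force"],s["moment"])
p,d=optics.snapshot("scene");cv2.imwrite("pics/s2.png",p);P=cloud("scene",d)
m=(d>0)&(np.hypot(P[...,0]-.563,P[...,1]+.022)<.05)
cv2.imwrite("pics/s2c.png",cv2.resize(p[100:280,190:430],(800,600),interpolation=cv2.INTER_CUBIC))
E
```

```text
clock: 22.63
tool_pos: [0.5628, -0.0223, 0.1519]
eef_rot: [0.998, 0.061, 0.001, 0.0]
contact_force: [-0.3, 0.0, 10.4]
opening: 0.712
finger_force: 60.0
clock: 22.88
tool_pos: [0.5629, -0.0224, 0.1518]
eef_rot: [0.998, 0.061, 0.001, 0.0]
contact_force: [-2.0, 0.6, 18.9]
opening: 0.715
finger_force: 60.0
[ 0.56288762 -0.02239545  0.15180928] [-1.95166754  0.58727908 18.91350803] [-0.10455848  0.34235801  0.05822311]
```

View pics/s2c.png

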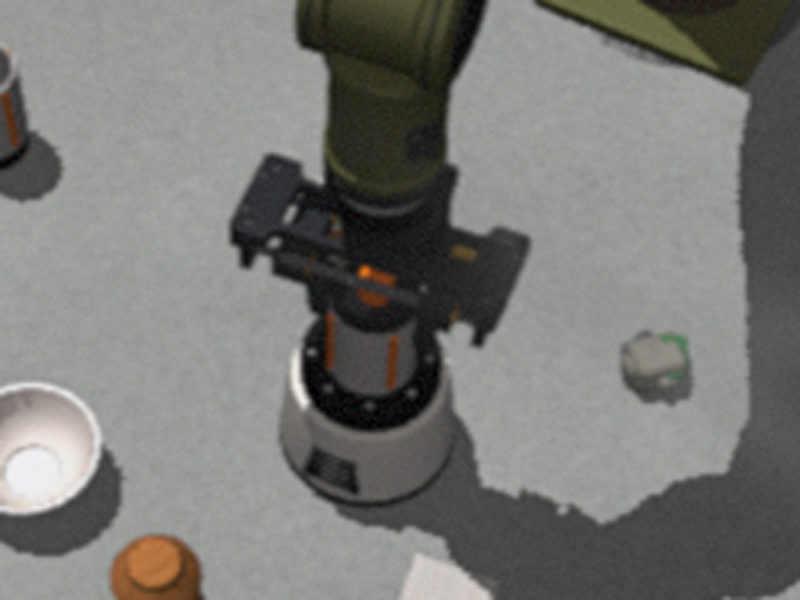

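The cup stands upright in the collar, with its wide part at the collar rim. It dropped to 0.1519 when centred and then met a hard stop (1 mm more command gave +8.5 N). I'll hold, and check for grip slip with the wrist camera.

```bash
python3 -m pendant '[[0,0,0,0,0,0],[0,0,0,0,0,0],[0,0,0,0,0,0],[0,0,0,0,0,0],[0,0,0,0,0,0]]'
python3 - <<'E'
from h import *
q0=np.load("w9.npz");s,p,d,Q=look("w10")
print(s["tool_pos"],s["contact_force"])
f=lambda Q:[len(t:=Q[(abs(Q[...,2]+.036)<.006)&(np.hypot(Q[...,0]-.015,Q[...,1])<.012)]),np.median(t[:,2]).round(5)]
print("disc top z in tool, before/after",f(q0["Q"]),f(Q))
zt=s["tool_pos"][2]
t=Q[(abs(Q[...,2]-(zt-.107))<.006)&(np.hypot(Q[...,0],Q[...,1])<.05)&(np.hypot(Q[...,0],Q[...,1])>.036)]
print("collar top to disc top",np.median(t[:,2])-f(Q)[1],"expect",.188-.107, "home")
E
```

```text
clock: 23.35
tool_pos: [0.5629, -0.0224, 0.1518]
eef_rot: [0.998, 0.061, 0.001, 0.0]
contact_force: [-1.3, -0.0, 18.8]
opening: 0.714
finger_force: 60.0
[ 0.56290438 -0.0223633   0.15183501] [-1.34024067 -0.0303948  18.77052349]
disc top z in tool, before/after [1998, np.float64(-0.03811)] [2086, np.float64(-0.03817)]
collar top to disc top 0.08100424448366764 expect 0.081 home
```

The cup has not slipped, the lid is seated, and the disc top is 81.0 mm above the collar, exactly the fully-home value. I'm handing the job in while holding it pressed.

```bash
python3 -c "
from plant import r
print(r.finish_job())"
```

```text
the job is handed in; nothing more can be done
None
```

The leftmost cup was closed with its lid away from the mill, set upright on the drive and pushed fully home (lid disc measured 81.0 mm above the collar, the fully-home value); I handed it in at about 23 s, still gripped and pressed down, with no contact made with the other things.

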